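Press the plug into a sample cell with the stand's locking pliers

ROBOT

A 6-joint arm with a two-finger parallel gripper is mounted at the origin on the work surface. World frame = base frame: x ahead of the robot, y to its left, z up, the work surface at z = 0. Lengths are in m, angles in degrees, forces in N, time in s.
With the tool pointing down it reaches from about 0.35 to 0.975 m from the base axis. Payload 4.9 kg.
Tool frame: the origin (TCP) lies at the very end of the fingers, on their centre line; the grasp point (between the pads) lies ctrl.grip_depth behind it (ctrl.grip_depth is the distance from the TCP to the grasp point, in m); z points along the fingers, y is the line along which they close (so a half turn about z gives the same grasp; the last joint's range is limited). The gripper opens to 85 mm and grips with 20 to 120 N. Pads are 22 mm wide; open, the fingers measure 114 mm over their backs; the gripper's body (76 mm by 85 mm) begins 54 mm behind the grasp point. The pads swing forward as they close: fully open they stand 13 mm farther back than shut.
Start: joints at [-72.25, 3.019, 92.412, -0, 84.569, -6.818], TCP at [0.26, -0.568, 0.202] pointing down, gripper open.
Joint ranges: [-172.51, 172.51], [-57.92, 126.97], [3.15, 148.05], [-58.71, 238.71], [5.1, 150.11], [-179.66, 179.66]. Speed limits (degrees/s): [147.25, 147.25, 180, 180, 180, 180].

INTERFACE

Orientations are given as [roll, pitch, yaw] about the fixed x, y, z axes, in that order (R = Rz(yaw) Ry(pitch) Rx(roll)).
In Python, from rig import ctrl gives the robot as it stands.
- The arm moves only by the tool play_rows, never from a script. Its argument "rows" is text: rows parted by semicolons, each of 7 numbers parted by spaces: the shift along the tool's x, y, z as a fraction of full scale, then the turn, a rotation vector about the tool's x, y, z as a fraction of full scale, then the opening, from -1 (shut) to 1 (fully open), so that 0 is half open. A call has 1 to 10 rows; each row is the pose to reach, as a shift and turn from the pose commanded when the call began, along the tool's axes at that moment; what a row does not reach only later rows make up. Full scale, the value 1, is 10 cm for a shift and pi/4 rad for a turn. A row lasts 1/8 s, in which the tool goes at most 62.5 mm and 10.7 degrees, less where a joint would pass 70% of its speed; a pose out of reach is approached as far as the arm can. A call with a number of a shift or a turn outside -1 to 1 is refused whole. A call with a gripper value outside its range is refused whole. The fingers move at their own pace and stop on an object; "force" is the grip in N (left out, the last holds). Time passes only in rows, so rows that repeat a pose let the fingers close. It gives the time, the measured TCP pose, the force, the opening and the grip force at its end, in the units of the state.
- ctrl.get_obs(): the state, without advancing time (a new reading comes with each control period).
- ctrl.grab_frame(name): name is "scene" or "top" or "wrist"; returns a dict with "color" (420x560x3 uint8, blue, green, red), "depth" (420x560 float32, m along the optical axis (not along the pixel's ray), 0 where there is no reading), "fx", "fy", "cx", "cy" (pixels), "k1" (the pictures are not rectified: a ray, as slopes to the right and down, at radius r is drawn at 1 + k1 r^2 times it, then the intrinsics apply), "rvec" (rotation vector, rad) and "tvec" (3), from world to camera coordinates, as OpenCV has them. Camera axes: x right, y down, z forward; pixel columns grow to the right and rows downward; lengths in m; the calibration is good to about 2 mm. A picture is of the moment at which its call begins.
- ctrl.job_done(): hands the job in; it is judged then, once.
The state is a dict: "time": time; "joint_pos": joint angles; "joint_vel": joint speeds; "joint_torque": joint torques, N m; "tcp_pos": TCP position; "orientation": TCP orientation; "ft_force": force on the tool from outside, world axes, zero at the start; "torque": the same for the moment, N m; "opening": finger opening in m; "gripper_force": force on a finger pad.
Only numpy, scipy, OpenCV 4.12 (cv2) and the standard library are available. Lean on these libraries where they do the work, as an engineer would, in place of code of your own. Each camera call takes 0.05 s, during which the arm holds its last target. There are 200 camera calls.

TASK

Lay the grey sample cell flat in the sloping bed of the clamp stand, its blunt end resting against the lower jaw, its orange plug pointing uphill in line with the rubber pad of the upper jaw, and let go of it. Then squeeze the locking pliers' two blue handles together until they lock over centre and the plug is pressed fully home, and flick the red release lever so that they spring open again. Leave the plugged cell lying in the bed and do not disturb the other things on the bench.

Things in the scene. Friction and masses are not known exactly. Their poses are not given: they have to be found in the camera images.
- pliers: Locking pliers on a white plate sloping 30 degrees, facing up and towards the robot. Frame: x uphill, y left along the pliers (jaws +y, handles -y), z square to the plate, z = 0 on its surface, x = 0 near its lower edge. In mm in this frame: plate x -3 to 207, y -197 to 137; steel head block x 51 to 200, y -30 to 14, z 0 to 50. 'Frame' in other entries means this one.
- bed (a point): Place for the cell: on the plate's surface, at (70, 95, 0) mm in the pliers frame; the seated cell's origin belongs here, with its x axis uphill.
- fixed_jaw (a point): Lower jaw, the stop for the cell: middle of the top edge of its uphill face, at (30, 95, 34) mm in the pliers frame. It is a fixed steel ledge, x 15 to 30, y -10 to 135, z 0 to 34.
- pad_tip (a point): Tip of the sprung rubber pad (ball of 24 mm diameter) on the moving upper jaw, facing downhill; open, it is at (130, 95, 24) mm in the pliers frame, and it advances about 18 mm downhill as the handles are squeezed. The jaw's steel arm runs uphill of it, x 148 to 163, z 13 to 35.
- fixed_handle (a point): Middle of the fixed blue handle, (60, -78, 36) mm in the pliers frame; the handle is x 54 to 66, y -28 to -128, z 26 to 46.
- handle_grip (a point): Middle of the moving blue handle (12 mm thick, z 26 to 46), 78 mm from its pivot at (84, -12) mm in the pliers frame; it reaches 116 mm from the pivot. Open, it stands 0.26 rad uphill of -y; locked, parallel to the fixed one at x 78 to 90. Over the outsides at this point the pair measures 53 mm open, 36 mm locked.
- handle (a joint): Squeeze angle of the moving handle, rad: 0 open (where a spring holds it), dead centre at 0.215, 0.26 locked against its stop. Past dead centre it stays locked by itself. Squeezing takes up to about 15 N at 78 mm from the pivot. Only this handle moves, so the middle of the pair shifts about 9 mm downhill as they close.
- lever_tip (a point): Middle of the red release paddle, which sticks out past the handle ends: 58 mm long, 6 thick, z 23 to 49 in the pliers frame. At rest this point is at (55.5, -165, 36) mm there and its free end is about 26 mm more downhill than its root. The lever pivots at (69.5, -70). Push it uphill, about 20 to 30 mm at this point.
- lever (a joint): Angle of the red release lever, rad: 0 at rest (light return spring), up to 0.42. Pushing its paddle uphill makes it grow; from about 0.05 its nose meets the locked handle and by about 0.18 it has pushed it back past dead centre, and the handle springs open. It takes about 3 to 5 N at the paddle.
- bar (a point): Middle of a fixed steel bar, 12 mm diameter, 200 mm long along the pliers' y, about 160 mm vertically above the handles, carried by a rod from a post behind the plate. Because of it the tool reaches the handles and lever only leaning back towards the robot, about square to the plate.
- cell: Grey plastic sample cell, 80 (x) by 50 (y) by 45 (z) mm, black band and orange plug at its +x end, about 0.25 kg. Origin: centre of its underside. It stands flat on the bench at the start.
- plug (a joint): How far the orange plug is pressed into the cell, m: 0 standing 9 mm proud of the cell's end face, 0.006 fully home (3 mm proud). It moves stiffly (about 6 N) and stays where it is left.
- plug_face (a point): Centre of the plug's outer face (plug 40 wide, 34 high), 22.5 mm above the cell's underside.
- meter: White handheld meter lying flat, 160 by 70 by 28 mm; origin: centre of its underside. Leave alone.
- beaker: Glass beaker, 80 mm diameter, 100 high; origin: centre of its underside. Leave alone.
- bottle: Amber bottle, 66 mm diameter, 160 high; origin: centre of its underside. Leave alone.
- kitcase: Black instrument case, 160 by 240 by 70 mm, behind the stand; origin: centre of its underside. Leave alone.
Mind the look-alikes: they are no part of the job. Leave any purple look-alike of the cell alone.

How it is judged:
By the outcome, as a careful person would: the job done as asked, in the order asked, and still so for the second after the job is handed in, with the robot touching nothing.
It also fails if it takes over 54 s, if anything falls off the work surface, if the arm or the gripper's body presses on something with over 40 N, if the wrist force passes 120 N, or if a joint passes its speed limit or range.

## Working session

There is one attempt and no reset: what is moved stays moved. The work goes in short steps, Python scripts to look and compute and a tool call to move; the robot and the scene stay as the last step left them, time stands still between calls to the robot, and variables do not carry over. Pictures are saved under pics/ and viewed, at most 10 in all, crops included, and the job is handed in when it is done.

Besides the shell and the picture viewer there is one more tool, called by a JSON object that holds its "op" and its "data". play_rows: Moves the arm, as the interface text tells. Its arguments: {"type":"object","properties":{"rows":{"type":"string"},"force":{"type":"number"}},"required":["rows"]}

```bash
mkdir -p pics
cat > h.py <<'E'
import numpy as np, cv2
from scipy.spatial.transform import Rotation as R
from rig import ctrl
def cam(n):
    f=ctrl.grab_frame(n); f['R']=cv2.Rodrigues(np.array(f['rvec'],float))[0]; f['t']=np.array(f['tvec'],float).ravel(); return f
def pts(f):
    h,w=f['depth'].shape; v,u=np.mgrid[:h,:w]
    x=(u-f['cx'])/f['fx']; y=(v-f['cy'])/f['fy']; a,b=x.copy(),y.copy()
    for _ in range(8):
        s=1+f['k1']*(a*a+b*b); a=x/s; b=y/s
    d=f['depth']; P=np.stack([a*d,b*d,d],-1)
    return (P-f['t'])@f['R']
def proj(f,p):
    c=f['R']@np.array(p)+f['t']; a,b=c[0]/c[2],c[1]/c[2]; s=1+f['k1']*(a*a+b*b)
    return f['fx']*a*s+f['cx'],f['fy']*b*s+f['cy']
E
python3 - <<'E'
from h import *
s=cam('scene');t=cam('top')
cv2.imwrite('pics/a.png',s['color']);cv2.imwrite('pics/b.png',t['color'])
print(ctrl.grip_depth,ctrl.get_obs())
for f in(s,t):print(-f['R'].T@f['t'],f['R'][2],f['fx'],f['k1'],(f['depth']>0).mean())
E
```

```text
0.0187 {'time': 0.1, 'joint_pos': array([-7.22501374e+01,  3.05380130e+00,  9.24855961e+01, -1.00552883e-03,
        8.45698560e+01, -6.81991738e+00]), 'joint_vel': array([ 0.14351671, -0.01991021, -0.14426973,  0.0892527 ,  0.08607906,
        0.02938776]), 'joint_torque': array([ 1.54297768e-04, -3.94900990e+01, -3.71363318e+01, -1.43157299e-04,
        3.90902802e-03, -4.39359354e-06]), 'tcp_pos': array([ 0.25965888, -0.56780974,  0.20046821]), 'orientation': array([-1.79891401e+02, -1.19799814e-02,  2.45698647e+01]), 'ft_force': array([ 0.19007836, -0.64810428, -0.16740851]), 'torque': array([0.00292604, 0.0747226 , 0.06680946]), 'gripper_force': 0.0, 'opening': 0.08544323419354893}
[1.23166349 0.7622628  1.06381637] [-0.47963937 -0.57218498 -0.66524464] 479.94049200764715 -0.15818698224567554 0.9951785714285715
[0.40315935 0.00912507 1.43800779] [ 0.15367369 -0.01896279 -0.98793968] 423.73497719354697 -0.0842702524680053 0.9957780612244898
```

```bash
sleep 1; ls pics
```

```text
a.png
b.png
```

View pics/a.png

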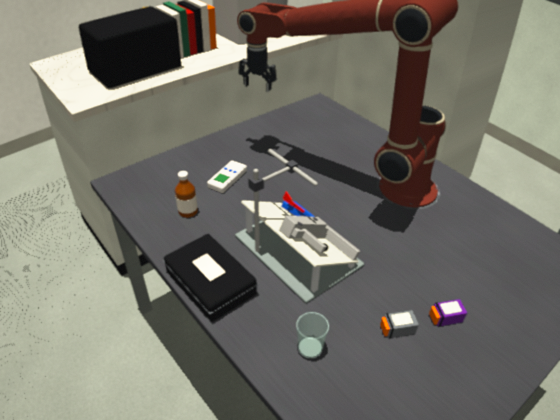

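View pics/b.png

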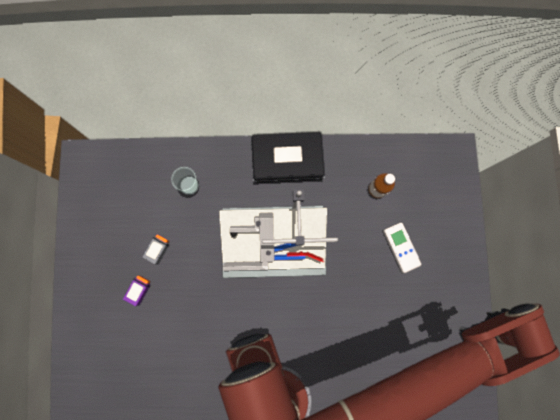

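The scene view shows the stand at about (300,245), with the meter, bottle, case and beaker around it. The look-alikes in the top view are a grey cell with an orange plug at (155,249) and a purple one at (137,291). The grey one fits the description. I'll measure both it and the plate, and confirm the cell in a crop.

```bash
cat > m.py <<'E'
from h import *
t=cam('top');P=pts(t);c=t['color'];hsv=cv2.cvtColor(c,cv2.COLOR_BGR2HSV)
# cell
r=np.zeros(P.shape[:2],bool);r[232:267,138:175]=1
m=r&(P[...,2]>.035)&(P[...,2]<.06);q=P[m]
rect=cv2.minAreaRect(q[:,:2].astype(np.float32));print('cell top',rect,np.median(q[:,2]),m.sum())
o=r&(hsv[...,0]<18)&(hsv[...,1]>150)&(hsv[...,2]>80);print('orange',P[o].mean(0),o.sum())
# plate
r[:]=0;r[203:280,215:332]=1
w=r&(hsv[...,1]<60)&(hsv[...,2]>150)&(P[...,2]>.005);q=P[w]
n0=np.array([-.5,0,.866])
# robust plane fit
k=np.ones(len(q),bool)
for tol in(.02,.01,.005,.004,.003):
    if tol<.02 or 1:
        ce=np.median(q[k],0) if tol==.02 else q[k].mean(0)
        n=n0 if tol==.02 else np.linalg.svd(q[k]-ce,full_matrices=False)[2][2]
        n=n*np.sign(n[2]); k=abs((q-ce)@n)<tol
print('n',n,'slope',np.degrees(np.arccos(n[2])),k.sum())
# in-plane rectangle
up=np.array([0,0,1.])-n*n[2];up/=np.linalg.norm(up);le=np.cross(n,up)
qq=q[k]-ce
rc=cv2.minAreaRect(np.stack([qq@up,qq@le],1).astype(np.float32));print('rect',rc)
print('up',up,'le',le,'ce',ce)
bp=cv2.boxPoints(rc);print([ (ce+a*up+b*le).round(4) for a,b in bp])
np.savez('pl.npz',n=n,up=up,le=le,ce=ce,rc=np.array([*rc[0],*rc[1],rc[2]]))
cv2.imwrite('pics/c.png',np.hstack([cv2.resize(c[225:310,120:200],None,fx=5,fy=5,interpolation=2)[:400], cv2.resize(c[200:285,210:345],None,fx=2.9,fy=4.7,interpolation=2)[:400]]))
E
python3 m.py
```

```text
cell top ((0.5035423040390015, 0.38463059067726135), (0.05241162329912186, 0.09031043201684952), 60.44316864013672) 0.04478771248864437 420
orange [0.5386623  0.36520797 0.03752991] 42
n [-0.50254202 -0.00130799  0.8645518 ] slope 30.168434383345573 2986
rect ((-0.025115877389907837, 0.0022078007459640503), (0.23768287897109985, 0.3354138135910034), 0.37312158942222595)
up [0.86454887 0.0022502  0.50254372] le [-0.00260274  0.99999661  0.        ] ce [ 0.53333522 -0.00767932  0.09268764]
[array([0.4075, 0.1611, 0.0198]), array([ 0.4103, -0.1743,  0.0209]), array([ 0.6157, -0.1722,  0.1403]), array([0.613 , 0.1632, 0.1392])]
```

View pics/c.png

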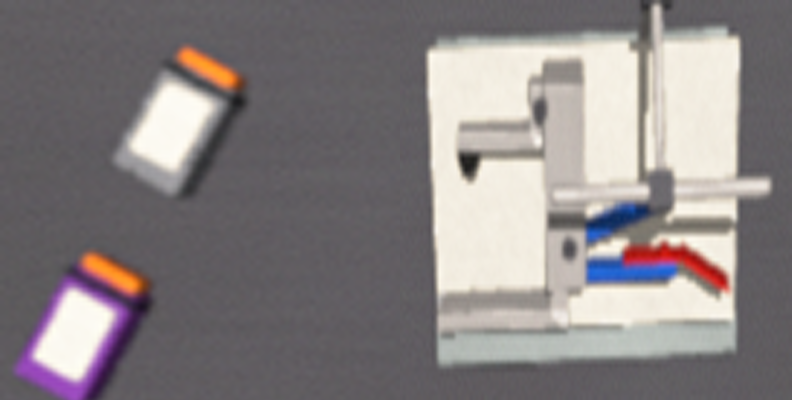

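```bash
cat > m2.py <<'E'
from h import *
z=np.load('pl.npz');n,up,le,ce,rc=[z[k] for k in('n','up','le','ce','rc')]
a=np.radians(rc[4]);X=up*np.cos(a)+le*np.sin(a);X-=n*(X@n);X/=np.linalg.norm(X);Y=np.cross(n,X)
t=cam('top');P=pts(t);hsv=cv2.cvtColor(t['color'],cv2.COLOR_BGR2HSV)
top=ce+rc[0]*up+rc[1]*le+X*rc[2]/2   # middle of upper edge
O=top-.207*X+.030*Y; print('O',O,'X',X,'Y',Y)
M=np.stack([X,Y,n],1)
L=(P-O)@M*1000
reg=np.zeros(P.shape[:2],bool);reg[200:285,210:345]=1
blue=reg&(abs(hsv[...,0].astype(int)-112)<14)&(hsv[...,1]>130);red=reg&((hsv[...,0]<8)|(hsv[...,0]>172))&(hsv[...,1]>130)
pc=lambda q:np.percentile(q,[2,50,98],axis=0).round(1)
print('blue',blue.sum(),pc(L[blue]));print('red',red.sum(),pc(L[red]))
# steel head block top z~50
h=reg&(abs(L[...,2]-50)<5)&(L[...,1]<40)&(L[...,1]>-50);print('head',h.sum(),pc(L[h]))
f=reg&(abs(L[...,2]-34)<5)&(L[...,0]<40)&(L[...,1]>5);print('jaw',f.sum(),pc(L[f]))
f=reg&(L[...,0]>100)&(L[...,1]>50)&(L[...,2]>6)&(L[...,2]<60);print('pad',f.sum(),pc(L[f]))
f=reg&(P[...,2]>.24);print('bar',f.sum(),pc(P[f]*1000))
f=reg&(abs(L[...,2])<4)
for y0 in(-150,-80,60,110):
    g=f&(abs(L[...,1]-y0)<15);print('plate x',y0,L[g][:,0].min(),L[g][:,0].max(),np.median(L[g][:,2]))
np.savez('fr.npz',O=O,M=M)
E
python3 m2.py
```

```text
O [0.43515431 0.02369831 0.03566504] X [0.86451359 0.00876229 0.50253306] Y [-0.00823276  0.99996075 -0.00327264]
blue 170 [[  53.2 -117.9   37.1]
 [  64.3  -62.    45.8]
 [ 106.   -33.2   51. ]]
red 121 [[  46.1 -180.    26.6]
 [  67.6 -130.5   43. ]
 [  74.9  -72.4   54.3]]
head 598 [[ 53.7 -43.1  45.5]
 [132.1  -8.8  50.1]
 [196.5  13.4  54.3]]
jaw 194 [[ 13.8   5.8  30. ]
 [ 23.   66.3  34. ]
 [ 33.7 132.9  38.3]]
pad 146 [[133.   50.6  17.4]
 [155.5  84.5  33.2]
 [163.1 103.7  38.7]]
bar 543 [[ 403.2 -171.5  267.6]
 [ 505.2  -73.8  275.6]
 [ 614.6   22.5 1438. ]]
plate x -150 -69.45800277330117 205.0821874781557 -0.21470078046975538
plate x -80 -66.87359892527397 204.99253706997152 -0.05249191784274829
plate x 60 -61.570724539018144 205.75471349877293 -0.11961565947690919
plate x 110 -59.835103086200824 207.12256484635245 -0.071826428700027
```

The crop confirms the left upper cell is grey with an orange plug, and the other is purple. The stand layout matches the description. I'll move towards the grey cell, staying high over the bar.

{"op": "play_rows", "data": {"rows": "1 -1 -1 0 0 0 1;1 -1 -1 0 0 0 1;1 -1 -1 0 0 0 1;1 -1 -1 0 0 0 1"}}

```text
time: 0.7
tcp_pos: [0.3107, -0.4353, 0.3054]
orientation: [179.6, -0.0, 24.7]
ft_force: [-0.8, -0.5, -0.7]
opening: 0.0854
gripper_force: 0.0
```

{"op": "play_rows", "data": {"rows": "0.8 -1 -0.6 0 0 0 1;0.8 -1 -0.6 0 0 0 1;0.8 -1 -0.6 0 0 0 1;0.8 -1 -0.6 0 0 0 1"}}

```text
time: 1.2
tcp_pos: [0.3405, -0.312, 0.3612]
orientation: [180.0, 0.0, 24.6]
ft_force: [-0.6, -0.3, -0.0]
opening: 0.0851
gripper_force: 0.0
```

{"op": "play_rows", "data": {"rows": "0.7 -1 0 0 0 0 1;0.7 -1 0 0 0 0 1;0.7 -1 0 0 0 0 1;0.7 -1 0 0 0 0 1"}}

```text
time: 1.7
tcp_pos: [0.3623, -0.1927, 0.36]
orientation: [-179.9, 0.1, 24.5]
ft_force: [0.2, 0.1, 0.3]
opening: 0.0853
gripper_force: 0.0
```

{"op": "play_rows", "data": {"rows": "0.7 -1 0 0 0 0 1;0.7 -1 0 0 0 0 1;0.7 -1 0 0 0 0 1;0.7 -1 0 0 0 0 1"}}

```text
time: 2.2
tcp_pos: [0.3847, -0.073, 0.3608]
orientation: [-180.0, 0.1, 24.5]
ft_force: [-0.3, -1.5, -0.3]
opening: 0.0858
gripper_force: 0.0
```

{"op": "play_rows", "data": {"rows": "0.7 -1 0 0 0 0 1;0.7 -1 0 0 0 0 1;0.7 -1 0 0 0 0 1;0.7 -1 0 0 0 0 1"}}

```text
time: 2.7
tcp_pos: [0.407, 0.0468, 0.3611]
orientation: [180.0, 0.1, 24.4]
ft_force: [-0.0, 0.2, 0.0]
opening: 0.0854
gripper_force: 0.0
```

{"op": "play_rows", "data": {"rows": "0.7 -1 0 0 0 0 1;0.7 -1 0 0 0 0 1;0.7 -1 0 0 0 0 1;0.7 -1 0 0 0 0 1"}}

```text
time: 3.2
tcp_pos: [0.4294, 0.1666, 0.3614]
orientation: [180.0, 0.0, 24.4]
ft_force: [-1.1, -0.2, 0.1]
opening: 0.0854
gripper_force: 0.0
```

{"op": "play_rows", "data": {"rows": "0.7 -1 0 0 0 0.6 1;0.7 -1 0 0 0 0.6 1;0.7 -1 0 0 0 0.6 1;0.7 -1 0 0 0 0.6 1"}}

```text
time: 3.7
tcp_pos: [0.4517, 0.2869, 0.3615]
orientation: [180.0, 0.0, -2.5]
ft_force: [-0.1, -0.5, -0.1]
opening: 0.0854
gripper_force: 0.0
```

{"op": "play_rows", "data": {"rows": "0.44 -1 1 0 0 0.6 1;0.44 -1 1 0 0 0.6 1;0.44 -1 1 0 0 0.6 1;0.44 -1 1 0 0 0.6 1"}}

```text
time: 4.2
tcp_pos: [0.4993, 0.3846, 0.2595]
orientation: [179.8, 0.1, -29.4]
ft_force: [0.4, -1.1, -0.4]
opening: 0.0854
gripper_force: 0.0
```

{"op": "play_rows", "data": {"rows": "0 0 0.8 0 0 0 1;0 0 0.8 0 0 0 1;0 0 0.8 0 0 0 1"}}

```text
time: 4.58
tcp_pos: [0.4989, 0.3852, 0.1816]
orientation: [179.9, 0.0, -29.4]
ft_force: [0.1, 0.4, 0.8]
opening: 0.0851
gripper_force: 0.0
```

```bash
cat > m3.py <<'E'
from h import *
w=cam('wrist');P=pts(w);o=ctrl.get_obs();print(o['tcp_pos'],o['orientation'],o['joint_pos'].round(1))
cv2.imwrite('pics/d.png',w['color'])
hsv=cv2.cvtColor(w['color'],cv2.COLOR_BGR2HSV)
near=(abs(P[...,0]-.4996)<.07)&(abs(P[...,1]-.3868)<.07)
og=near&(hsv[...,0]<18)&(hsv[...,1]>150)&(hsv[...,2]>80)
m=near&(P[...,2]>.0425)&(P[...,2]<.048)
print('top',m.sum(),cv2.minAreaRect(P[m][:,:2].astype(np.float32)),np.median(P[m][:,2]))
print('orange',og.sum(),P[og].mean(0) if og.any() else '')
E
python3 m3.py
```

```text
[0.49982071 0.38610706 0.18352285] [-1.79909452e+02 -5.99177988e-02 -2.94399709e+01] [ 30.9   4.5  92.6  -0.   82.8 150.4]
top 4562 ((0.5011154413223267, 0.3876973092556), (0.05004926770925522, 0.07958559691905975), 61.17135238647461) 0.04591840231910743
orange 260 [0.54105984 0.3654547  0.03226449]
```

{"op": "play_rows", "data": {"rows": "0 -0.02 1 0 0 -0.013 1;0 -0.02 1 0 0 -0.013 1;0 -0.02 1 0 0 -0.013 1;0 -0.02 1 0 0 -0.013 1"}}

```text
time: 5.12
tcp_pos: [0.5022, 0.3896, 0.0856]
orientation: [-179.7, -0.2, -28.8]
ft_force: [0.1, 0.1, 0.7]
opening: 0.0852
gripper_force: 0.0
```

{"op": "play_rows", "data": {"rows": "0 0 0.35 0 0 0 1;0 0 0.7 0 0 0 1;0 0 0.7 0 0 0 1;0 0 0.7 0 0 0 -0.5;0 0 0.7 0 0 0 -0.5;0 0 0.7 0 0 0 -0.5;0 0 0.7 0 0 0 -0.5;0 0 0.7 0 0 0 -0.5;0 0 0.7 0 0 0 -0.5", "force": 50}}

```text
time: 6.25
tcp_pos: [0.5017, 0.3886, 0.0154]
orientation: [-179.9, -0.1, -28.8]
ft_force: [-2.9, -3.7, 11.3]
opening: 0.0214
gripper_force: 5.6
```

Run:
```python
from h import *
w=cam('wrist');s=cam('scene');t=cam('top');o=ctrl.get_obs();print(o['opening'],o['gripper_force'],o['tcp_pos'])
cv2.imwrite('pics/e.png',np.hstack([cv2.resize(w['color'],(400,300)),cv2.resize(s['color'][270:350,340:480],(400,300),interpolation=2)]))
```

```text
0.021609975857317793 5.629494841414271 [0.5016977  0.38863567 0.01540387]
```

View pics/e.png

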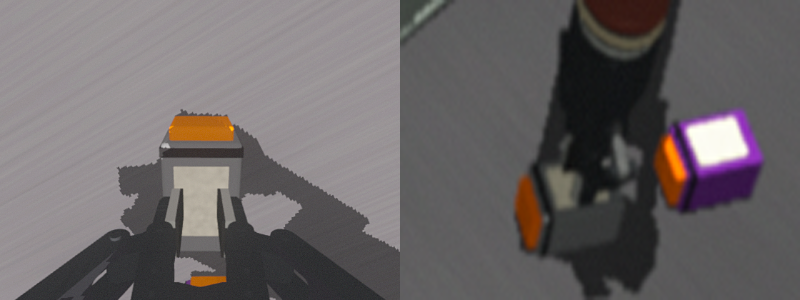

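The fingers closed over the label instead of around the body, at about (180–220, 220) in the wrist crop. I'll measure the cell and finger heights before moving on.

Run:
```python
from h import *
for nm in('wrist','scene'):
    f=cam(nm);P=pts(f);hsv=cv2.cvtColor(f['color'],cv2.COLOR_BGR2HSV)
    near=(abs(P[...,0]-.5011)<.075)&(abs(P[...,1]-.3877)<.075)&(P[...,2]>.008)
    if nm=='wrist':
        for v in range(130,420,15):
            for u in (200,230,240,252,262,272,282,292,302,312,322,340):
                pass
        for v in range(150,400,20):print(v,[tuple((P[v,u]*1000).round().astype(int)) for u in (236,256,280,304,330)])
    og=near&(hsv[...,0]<18)&(hsv[...,1]>150)&(hsv[...,2]>80);print(nm,'orange',P[og].mean(0),og.sum())
    c,s=np.cos(np.radians(-28.83)),np.sin(np.radians(-28.83))
    a=(P[...,0]-.5011)*c+(P[...,1]-.3877)*s;b=-(P[...,0]-.5011)*s+(P[...,1]-.3877)*c
    for z0 in range(10,110,8):
        g=near&(abs(P[...,2]*1000-z0)<4)
        if g.sum()>5:print(nm,z0,g.sum(),'a',np.percentile(a[g]*1000,[2,98]).round(),'b',np.percentile(b[g]*1000,[2,98]).round())
```

```text
150 [(np.int64(559), np.int64(383), np.int64(1)), (np.int64(554), np.int64(373), np.int64(0)), (np.int64(548), np.int64(362), np.int64(0)), (np.int64(542), np.int64(351), np.int64(0)), (np.int64(535), np.int64(339), np.int64(0))]
170 [(np.int64(550), np.int64(388), np.int64(-1)), (np.int64(549), np.int64(374), np.int64(28)), (np.int64(543), np.int64(364), np.int64(27)), (np.int64(538), np.int64(355), np.int64(27)), (np.int64(525), np.int64(343), np.int64(0))]
190 [(np.int64(546), np.int64(386), np.int64(31)), (np.int64(543), np.int64(376), np.int64(40)), (np.int64(538), np.int64(367), np.int64(40)), (np.int64(533), np.int64(358), np.int64(40)), (np.int64(524), np.int64(348), np.int64(27))]
210 [(np.int64(541), np.int64(387), np.int64(46)), (np.int64(537), np.int64(380), np.int64(46)), (np.int64(532), np.int64(371), np.int64(47)), (np.int64(527), np.int64(362), np.int64(46)), (np.int64(522), np.int64(352), np.int64(47))]
230 [(np.int64(533), np.int64(392), np.int64(46)), (np.int64(529), np.int64(384), np.int64(46)), (np.int64(524), np.int64(375), np.int64(46)), (np.int64(519), np.int6
[... 2388 characters left out ...]
b [-18.  18.]
wrist 90 2035 a [-6. 14.] b [-38.  37.]
wrist 98 6125 a [-10.  14.] b [-44.  43.]
wrist 106 6435 a [-10.  13.] b [-47.  47.]
scene orange [0.50634989 0.38808657 0.3418735 ] 1833
scene 10 46 a [-31.  49.] b [-18.  29.]
scene 18 65 a [-36.  50.] b [-12.  28.]
scene 26 69 a [-39.  50.] b [-11.  28.]
scene 34 76 a [-30.  49.] b [-19.  28.]
scene 42 220 a [-38.  48.] b [-22.  27.]
scene 50 135 a [-35.  38.] b [-19.  26.]
scene 58 29 a [-3. 13.] b [-12.  25.]
scene 66 30 a [-4. 13.] b [-20.  26.]
scene 74 18 a [ 0. 14.] b [-12.  25.]
scene 82 12 a [ 5. 12.] b [-12.  22.]
scene 90 24 a [-2. 15.] b [-31.  26.]
scene 98 53 a [-7. 15.] b [-39.  47.]
scene 106 38 a [-9. 15.] b [-41.  51.]
```

{"op": "play_rows", "data": {"rows": "0 0 -0.4 0 0 0 -0.5;0 0 -0.8 0 0 0 -0.5;0 0 -0.8 0 0 0 -0.5"}}

```text
time: 6.88
tcp_pos: [0.5032, 0.3904, 0.0977]
orientation: [-179.5, -0.3, -28.8]
ft_force: [0.7, 0.3, 0.2]
opening: 0.0213
gripper_force: 0.0
```

Run:
```python
from h import *
w=cam('wrist');s=cam('scene');o=ctrl.get_obs();print(o['opening'],o['gripper_force'],o['tcp_pos'],o['ft_force'])
cv2.imwrite('pics/f.png',np.hstack([cv2.resize(w['color'],(400,300)),cv2.resize(s['color'][270:350,340:480],(400,300),interpolation=2)]))
P=pts(s);p=o['tcp_pos'];print('tcp px',proj(s,p),proj(w,p))
c,q=np.cos(np.radians(-28.83)),np.sin(np.radians(-28.83))
for nm,f in(('w',w),('s',s)):
    P=pts(f);a=(P[...,0]-p[0])*c+(P[...,1]-p[1])*q;b=-(P[...,0]-p[0])*q+(P[...,1]-p[1])*c
    for z0 in range(60,190,8):
        g=(abs(a)<.05)&(abs(b)<.07)&(abs(P[...,2]*1000-z0)<4)
        if g.sum()>4:print(nm,z0,g.sum(),np.percentile(a[g]*1000,[2,98]).round(),np.percentile(b[g]*1000,[2,98]).round())
```

```text
0.02171050624158144 0.0 [0.50042359 0.38866162 0.09264739] [-0.16833148  1.29161303 -0.16912642]
tcp px (np.float64(405.3468456159634), np.float64(307.6315108480751)) (np.float64(283.0697811703578), np.float64(251.55295521849945))
w 132 290 [-8. 13.] [-20.  22.]
w 140 682 [-7. 13.] [-22.  25.]
w 148 871 [-6. 13.] [-23.  25.]
w 156 1003 [-7. 13.] [-23.  25.]
w 164 1231 [-8. 13.] [-18.  19.]
w 172 1991 [-4. 15.] [-37.  37.]
w 180 5781 [-8. 15.] [-43.  44.]
w 188 6684 [-9. 14.] [-46.  47.]
s 124 7 [-3. 11.] [-11.  17.]
s 132 23 [-2. 13.] [-16.  24.]
s 140 30 [-5. 14.] [-16.  27.]
s 148 33 [-3. 13.] [-13.  26.]
s 156 20 [ 1. 14.] [-16.  25.]
s 164 18 [ 4. 14.] [-17.  27.]
s 172 40 [-8. 15.] [-35.  43.]
s 180 43 [-3. 16.] [-37.  44.]
s 188 49 [-9. 17.] [-45.  51.]
```

View pics/f.png

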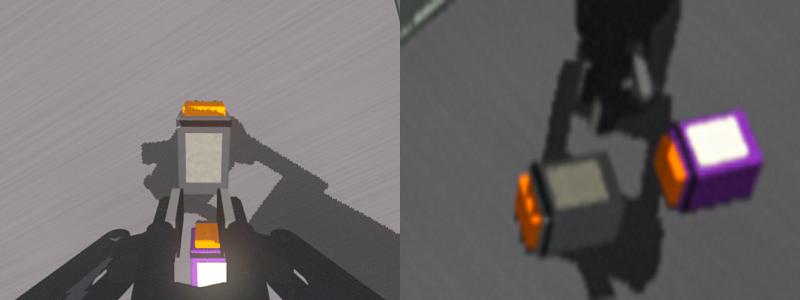

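The fingertips actually sit about 30 mm behind the reported TCP (tips at z≈0.123, TCP z≈0.093). The cell hasn't moved and is still upright. I'll go about 35 mm deeper this time.

{"op": "play_rows", "data": {"rows": "0 0 0 0 0 0 1;0 0 0 0 0 0 1;0 0 0 0 0 0 1;0 0 0 0 0 0 1;0 0 0.4 0 0 0 1;0 0 0.8 0 0 0 1;0 0 0.8 0 0 0 1"}}

```text
time: 7.85
tcp_pos: [0.4969, 0.3865, 0.0074]
orientation: [179.6, 0.2, -28.8]
ft_force: [0.1, -0.7, 0.2]
opening: 0.0853
gripper_force: 0.0
```

{"op": "play_rows", "data": {"rows": "0 0 0.18 0 0 0 1;0 0 0.36 0 0 0 1;0 0 0.36 0 0 0 1;0 0 0.36 0 0 0 0;0 0 0.36 0 0 0 0;0 0 0.36 0 0 0 0;0 0 0.36 0 0 0 0;0 0 0.36 0 0 0 0", "force": 50}}

```text
time: 8.85
tcp_pos: [0.5008, 0.3888, -0.0232]
orientation: [-179.9, -0.1, -28.8]
ft_force: [-0.4, -0.5, 5.8]
opening: 0.0493
gripper_force: 54.0
```

{"op": "play_rows", "data": {"rows": "0 0 -0.5 0 0 0 0;0 0 -1 0 0 0 0;0 0 -1 0 0 0 0"}}

```text
time: 9.22
tcp_pos: [0.5028, 0.3902, 0.0802]
orientation: [-179.6, -0.2, -28.8]
ft_force: [0.2, 0.2, -1.5]
opening: 0.0493
gripper_force: 54.1
```

{"op": "play_rows", "data": {"rows": "0 0 -1 0 0 0 0;0 0 -1 0 0 0 0;0 0 -1 0 0 0 0;0 0 -1 0 0 0 0"}}

```text
time: 9.72
tcp_pos: [0.4983, 0.3874, 0.1715]
orientation: [179.7, 0.2, -28.8]
ft_force: [0.1, -0.6, -3.5]
opening: 0.0493
gripper_force: 54.5
```

```bash
cat >> h.py <<'E'
fr=np.load('fr.npz');O,M=fr['O'],fr['M']
def F(x,y,z):return O+M@(np.array([x,y,z])/1000)
def plan(p,Rm,way):
    """way: list of (pos,R). print tool-frame numbers per leg"""
    for pt,Rt in way:
        k=1
        d=Rm.T@(pt-p)/.1; r=R.from_matrix(Rm.T@Rt).as_rotvec()/(np.pi/4)
        k=int(np.ceil(max(abs(d).max(),abs(r).max())-.01))
        print('leg',k,'calls; total',d.round(3),r.round(3))
        for i in range(max(k,1)):
            # translate equal parts, rotation equal parts
            p1=p+(pt-p)/(k-i); R1=Rm@R.from_rotvec(R.from_matrix(Rm.T@Rt).as_rotvec()/(k-i)).as_matrix()
            print('  ',(Rm.T@(p1-p)/.1).round(3),(R.from_matrix(Rm.T@R1).as_rotvec()/(np.pi/4)).round(3)); p,Rm=p1,R1
E
cat > g.py <<'E'
from h import *
o=ctrl.get_obs();print(o['tcp_pos'],o['orientation'],o['opening'],o['joint_pos'].round(1))
w=cam('wrist');P=pts(w);hsv=cv2.cvtColor(w['color'],cv2.COLOR_BGR2HSV)
Rt=R.from_euler('xyz',o['orientation'],degrees=True).as_matrix()
T=(P-o['tcp_pos'])@Rt*1000
near=(abs(T[...,0])<75)&(abs(T[...,1])<35)&(T[...,2]>-75)&(T[...,2]<10)
g=near&(T[...,0]>15)&(T[...,0]<38)
print('top z tool',np.median(T[g],0))
og=near&(hsv[...,0]<18)&(hsv[...,1]>150)&(hsv[...,2]>80)
print('plug',np.percentile(T[og],[2,50,98],axis=0).round(1))
g=near&(abs(T[...,2]-np.median(T[g][:,2]))<4)&~og
print('top face',np.percentile(T[g],[1,99],axis=0).round(1),cv2.minAreaRect(T[g&(T[...,0]>15)][:,:2].astype(np.float32)))
E
python3 g.py
python3 - <<'E'
from h import *
Rc=R.from_euler('xyz',[180,0,-28.85],degrees=True).as_matrix();p=np.array([.501,.3885,.1765])
X,Y,n=M.T;Rp=np.stack([X,-Y,-n],1)
plan(p,Rc,[(F(76,95,80-23.5),Rp)])
print(F(76,95,56.5),R.from_matrix(Rp).as_euler('xyz',degrees=True))
E
```

```text
[0.4983082  0.38737415 0.17145675] [ 1.79710172e+02  1.74054234e-01 -2.88478914e+01] 0.04928914458508916 [ 31.1   5.2  93.    0.   82.1 150. ]
top z tool [ 27.10907145   1.16864515 -69.25397568]
plug [[ 40.8 -17.3 -64.3]
 [ 48.4   1.2 -62.4]
 [ 49.6  19.8 -33.3]]
top face [[-25.2 -25.4 -71.3]
 [ 40.2  27.7 -65.9]] ((27.976512908935547, 1.0977115631103516), (25.981454849243164, 51.35697937011719), 0.09003812074661255)
leg 3 calls; total [1.042 2.499 0.541] [ 0.168  0.657 -0.637]
   [0.347 0.833 0.18 ] [ 0.056  0.219 -0.212]
   [0.172 0.885 0.187] [ 0.056  0.219 -0.212]
   [-0.009  0.906  0.162] [ 0.056  0.219 -0.212]
[0.47168161 0.11928662 0.12239383] [179.78311572 -30.16772818   0.58070207]
```

{"op": "play_rows", "data": {"rows": "0.35 0.83 0.18 0.06 0.22 -0.21 0;0.35 0.83 0.18 0.06 0.22 -0.21 0;0.35 0.83 0.18 0.06 0.22 -0.21 0;0.35 0.83 0.18 0.06 0.22 -0.21 0"}}

```text
time: 10.28
tcp_pos: [0.4901, 0.2988, 0.1561]
orientation: [-178.2, -10.0, -19.6]
ft_force: [-0.1, -0.1, -2.2]
opening: 0.0493
gripper_force: 54.6
```

{"op": "play_rows", "data": {"rows": "0.17 0.88 0.19 0.06 0.22 -0.21 0;0.17 0.88 0.19 0.06 0.22 -0.21 0;0.17 0.88 0.19 0.06 0.22 -0.21 0;0.17 0.88 0.19 0.06 0.22 -0.21 0"}}

```text
time: 10.78
tcp_pos: [0.482, 0.2107, 0.1405]
orientation: [-177.8, -20.4, -10.2]
ft_force: [-0.4, 0.7, -3.9]
opening: 0.0497
gripper_force: 54.8
```

{"op": "play_rows", "data": {"rows": "-0.01 0.9 0.16 0.05 0.22 -0.21 0;-0.01 0.9 0.16 0.05 0.22 -0.21 0;-0.01 0.9 0.16 0.05 0.22 -0.21 0;-0.01 0.9 0.16 0.05 0.22 -0.21 0;-0.01 0.9 0.16 0.05 0.22 -0.21 0;-0.01 0.9 0.16 0.05 0.22 -0.21 0"}}

```text
time: 11.52
tcp_pos: [0.4714, 0.1215, 0.1215]
orientation: [180.0, -30.5, 0.2]
ft_force: [-0.1, 0.0, -3.5]
opening: 0.0495
gripper_force: 55.2
```

```bash
cat > q.py <<'E'
from h import *
import sys
o=ctrl.get_obs();p=o['tcp_pos'];Rt=R.from_euler('xyz',o['orientation'],degrees=True).as_matrix()
print('t',o['time'],'frame',((p-O)@M*1000).round(1),'open',o['opening'],'j',o['joint_pos'].round(1),'ft',o['ft_force'].round(1))
X,Y,n=M.T;Rp=np.stack([X,-Y,-n],1)
print('rot err to place',(R.from_matrix(Rt.T@Rp).as_rotvec()/(np.pi/4)).round(3))
E
python3 q.py; python3 g.py | tail -5
python3 - <<'E'
from h import *
s=cam('scene');cv2.imwrite('pics/g.png',cv2.resize(s['color'][170:310,220:380],(800,600),interpolation=2)[:, :])
E
```

```text
t 11.525 frame [75.3 97.2 55.9] open 0.049454948965923125 j [  8.3 -37.4 136.3  -5.3  51.  100.4] ft [-0.1  0.  -3.5]
rot err to place [ 0.    -0.006 -0.008]
plug [[ 40.3 -17.2 -64.4]
 [ 48.3   0.2 -62.5]
 [ 49.5  19.6 -35.2]]
top face [[-25.2 -25.4 -71.4]
 [ 40.   27.7 -66.1]] ((27.833614349365234, 1.1532649993896484), (25.722028732299805, 51.51313400268555), 0.10834496468305588)
```

View pics/g.png

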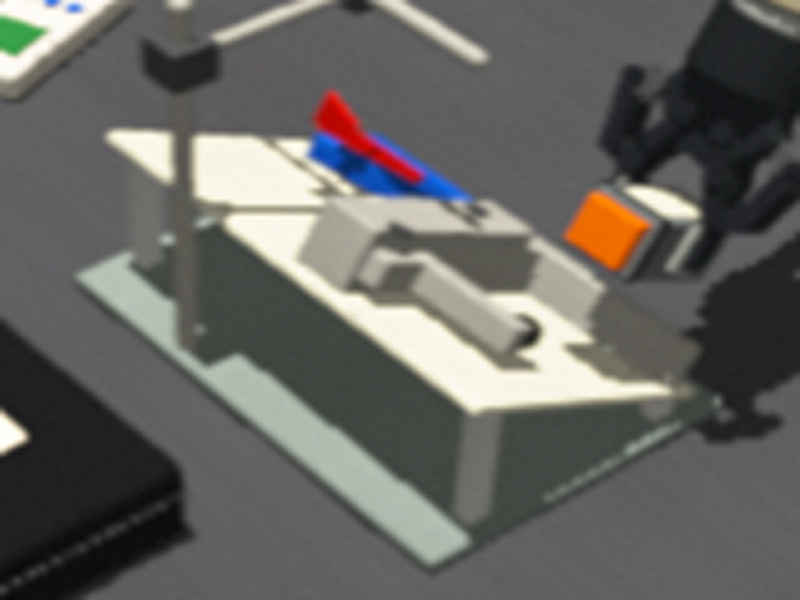

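The cell is held above the bed with its plug facing uphill (orange face at about (605,230)). Next I lower it.

{"op": "play_rows", "data": {"rows": "0 0.01 0.3 0 -0.006 -0.008 0;-0.02 0.01 0.6 0 -0.006 -0.008 0;-0.02 0.01 0.76 0 -0.006 -0.008 0;-0.02 0.01 0.76 0 -0.006 -0.008 0;-0.02 0.01 0.76 0 -0.006 -0.008 0"}}

```text
time: 12.25
tcp_pos: [0.5077, 0.1198, 0.0544]
orientation: [179.8, -30.2, 0.5]
ft_force: [-0.0, 0.9, -3.3]
opening: 0.0491
gripper_force: 55.4
```

{"op": "play_rows", "data": {"rows": "0 0 0.02 0 0 0 0;0 0 0.02 0 0 0 0;0 0 0.02 0 0 0 0"}}

```text
time: 12.62
tcp_pos: [0.5086, 0.1197, 0.0525]
orientation: [179.8, -30.2, 0.5]
ft_force: [0.6, 1.2, -3.5]
opening: 0.0494
gripper_force: 55.4
```

```bash
python3 q.py
```

```text
t 12.625 frame [ 72.8  95.3 -22.4] open 0.049441011280233274 j [  7.2 -23.3 134.5  -5.7  39.  100.2] ft [ 0.6  1.2 -3.5]
rot err to place [ 0.001 -0.    -0.001]
```

{"op": "play_rows", "data": {"rows": "-0.015 0 0.01 0 0 0 0;-0.03 0 0.015 0 0 0 0;-0.03 0 0.015 0 0 0 0;-0.03 0 0.015 0 0 0 0"}}

```text
time: 13.12
tcp_pos: [0.5086, 0.1197, 0.0521]
orientation: [179.7, -30.4, 0.6]
ft_force: [-3.7, -1.1, 6.3]
opening: 0.0493
gripper_force: 56.6
```

```bash
python3 q.py; python3 -c "
from h import *
print(M.T@ctrl.get_obs()['ft_force'])"
```

```text
t 13.125 frame [ 72.6  95.4 -22.8] open 0.049303286924638014 j [  7.2 -23.4 134.7  -5.8  38.6 100.3] ft [-3.7 -1.1  6.3]
rot err to place [ 0.001 -0.005 -0.   ]
[-0.02889189 -1.05686261  7.32568883]
```

{"op": "play_rows", "data": {"rows": "-0.02 0 -0.01 0 0 0 0;-0.02 0 -0.01 0 0 0 0;-0.02 0 -0.01 0 0 0 0"}}

```text
time: 13.5
tcp_pos: [0.505, 0.1197, 0.05]
orientation: [179.8, -30.2, 0.5]
ft_force: [-0.1, -1.7, 2.2]
opening: 0.0495
gripper_force: 56.0
```

```bash
python3 q.py; python3 -c "
from h import *
print(M.T@ctrl.get_obs()['ft_force'])
t=cam('top');s=cam('scene')
cv2.imwrite('pics/h.png',np.hstack([cv2.resize(t['color'][195:290,210:330],(400,316),interpolation=2),cv2.resize(s['color'][190:290,270:390],(400,316),interpolation=2)]))"
```

```text
t 13.5 frame [ 68.4  95.4 -22.8] open 0.04950759662225649 j [  7.3 -23.7 135.1  -5.8  38.8 100.4] ft [-0.1 -1.7  2.2]
rot err to place [ 0.001 -0.001 -0.001]
[ 0.99815216 -1.69947186  2.0000412 ]
```

View pics/h.png

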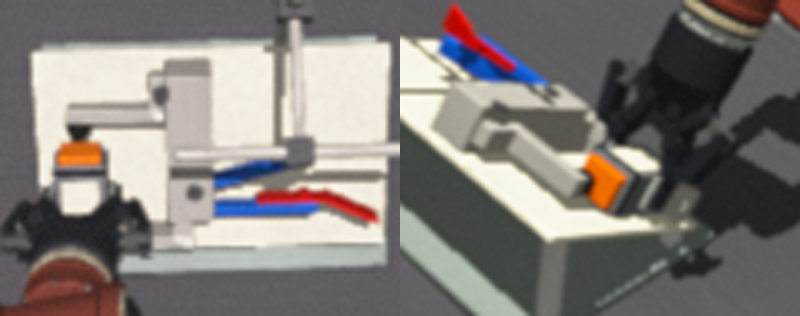

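The cell sits in the bed with its plug in line with the pad (orange at (80,155), pad at (78,130)). I'll press downhill a little further to confirm jaw contact, then release.

{"op": "play_rows", "data": {"rows": "-0.03 0 0.005 0 0 0 0;-0.03 0 0.005 0 0 0 0;-0.03 0 0.005 0 0 0 0"}}

```text
time: 13.98
tcp_pos: [0.505, 0.1197, 0.0503]
orientation: [179.8, -30.6, 0.5]
ft_force: [5.5, -0.8, 2.7]
opening: 0.0492
gripper_force: 55.7
```

```bash
python3 q.py; python3 -c "
from h import *
print(M.T@ctrl.get_obs()['ft_force'])"
```

```text
t 13.975 frame [ 68.6  95.4 -22.6] open 0.049225540422814566 j [  7.3 -24.  135.3  -5.9  38.4 100.5] ft [ 5.5 -0.8  2.7]
rot err to place [ 0.001 -0.009 -0.001]
[ 6.12244811 -0.87909443 -0.49641744]
```

{"op": "play_rows", "data": {"rows": "0.02 0 0 0 0 0 0;0.02 0 0 0 0 0 1;0.02 0 0 0 0 0 1;0.02 0 0 0 0 0 1;0.02 0 0 0 0 0 1;0.02 0 -0.3 0 0 0 1;0.02 0 -1 0 0 0 1;0.02 0 -1 0 0 0 1;0.02 0 -1 0 0 0 1"}}

```text
time: 15.1
tcp_pos: [0.4538, 0.1197, 0.1357]
orientation: [179.8, -30.3, 0.5]
ft_force: [0.5, 0.1, 0.1]
opening: 0.0854
gripper_force: 0.0
```

```bash
python3 q.py
cat > cc.py <<'E'
from h import *
for nm in('wrist','scene'):
    t=cam(nm);L=(pts(t)-O)@M*1000;hsv=cv2.cvtColor(t['color'],cv2.COLOR_BGR2HSV)
    reg=(L[...,0]>20)&(L[...,0]<135)&(abs(L[...,1]-95)<45)&(L[...,2]>10)&(L[...,2]<60)
    og=reg&(hsv[...,0]<18)&(hsv[...,1]>150)&(hsv[...,2]>70)
    if og.sum()>5: print(nm,'plug',og.sum(),np.percentile(L[og],[3,50,97],axis=0).round(1).tolist())
    tp=reg&(abs(L[...,2]-45)<5)&(L[...,0]<118)&~og
    if tp.sum()>20: print('top',tp.sum(),np.percentile(L[tp],[1,50,99],axis=0).round(1).tolist(),cv2.minAreaRect(L[tp][:,:2].astype(np.float32)))
E
python3 cc.py
```

```text
t 15.1 frame [67.3 95.5 77. ] open 0.08540680961876268 j [  8.5 -42.2 137.4  -5.2  54.8  99.8] ft [0.5 0.1 0.1]
rot err to place [ 0.001 -0.002 -0.001]
wrist plug 846 [[108.5, 75.7, 14.7], [117.0, 95.5, 39.3], [117.7, 112.5, 41.5]]
top 9833 [[30.7, 70.2, 40.4], [75.1, 94.3, 46.5], [115.3, 118.8, 48.4]] ((73.05726623535156, 94.57540893554688), (50.52531433105469, 88.07015991210938), 89.9804458618164)
scene plug 117 [[109.0, 79.0, 13.0], [117.3, 101.2, 30.0], [123.0, 115.2, 40.1]]
top 195 [[33.8, 69.8, 40.4], [79.3, 99.4, 44.6], [112.0, 122.2, 47.2]] ((72.57429504394531, 96.25738525390625), (81.4913558959961, 54.05876541137695), 1.0931094884872437)
```

The cell is seated: plug face at x≈118, y≈95, square to the jaw. Before going to the handles I'll check the wrist camera's clearance and the bar position.

Run:
```python
from h import *
o=ctrl.get_obs();Rt=R.from_euler('xyz',o['orientation'],degrees=True).as_matrix()
w=cam('wrist');print('cam in tool mm',(Rt.T@(-w['R'].T@w['t']-o['tcp_pos'])*1000).round())
s=cam('scene');P=pts(s);L=(P-O)@M*1000
g=(P[...,2]>.24)&(P[...,2]<.30)&(P[...,1]>-.2)&(P[...,1]<-.02)&(P[...,0]>.42)&(P[...,0]<.56)
for a in(-180,-150,-120,-60,-30):
    k=g&(abs(L[...,1]-a)<12)
    if k.sum():print(a,k.sum(),np.percentile(L[k],[5,50,95],axis=0).round().tolist(),np.median(P[k],0).round(3))
```

```text
cam in tool mm [  84.    1. -173.]
-180 26 [[176.0, -190.0, 165.0], [179.0, -179.0, 171.0], [185.0, -170.0, 175.0]] [ 0.506 -0.154  0.275]
-150 25 [[178.0, -160.0, 163.0], [181.0, -149.0, 169.0], [185.0, -141.0, 173.0]] [ 0.509 -0.124  0.274]
-120 30 [[175.0, -131.0, 161.0], [184.0, -114.0, 171.0], [193.0, -108.0, 182.0]] [ 0.51  -0.089  0.276]
-60 32 [[178.0, -71.0, 163.0], [183.0, -59.0, 170.0], [187.0, -50.0, 174.0]] [ 0.508 -0.034  0.275]
```

{"op": "play_rows", "data": {"rows": "0 0.4 0 0 0 -1 1;0.06 0.88 0 0 0 -1 1;0.06 0.88 0 0 0 -1 1;0.06 0.88 0 0 0 -1 1;0.06 0.88 0 0 0 -1 1;0.06 0.88 0 0 0 -1 1"}}

```text
time: 16.05
tcp_pos: [0.4589, 0.0315, 0.1362]
orientation: [157.7, -20.6, 49.4]
ft_force: [0.2, 0.3, 0.2]
opening: 0.0855
gripper_force: 0.0
```

{"op": "play_rows", "data": {"rows": "-0.58 0.66 0 0 0 -1 1;-0.58 0.66 0 0 0 -1 1;-0.58 0.66 0 0 0 -1 1;-0.58 0.66 0 0 0 -1 1;-0.58 0.66 0 0 0 -1 1;-0.58 0.66 0 0 0 -1 1;-0.58 0.66 0 0 0 -1 1"}}

```text
time: 16.92
tcp_pos: [0.4648, -0.0558, 0.1408]
orientation: [149.9, 0.1, 90.3]
ft_force: [-0.0, 0.3, -0.8]
opening: 0.0855
gripper_force: 0.0
```

```bash
cat > q2.py <<'E'
from h import *
o=ctrl.get_obs();p=o['tcp_pos'];Rt=R.from_euler('xyz',o['orientation'],degrees=True).as_matrix()
X,Y,n=M.T;Rp=np.stack([Y,X,-n],1)
print('t',o['time'],'frame',((p-O)@M*1000).round(1),'open',o['opening'],'j',o['joint_pos'].round(1),'ftF',(M.T@o['ft_force']).round(1))
print('rot err',(R.from_matrix(Rt.T@Rp).as_rotvec()/(np.pi/4)).round(3))
E
python3 q2.py
cat > hd.py <<'E'
from h import *
f=cam('wrist');L=(pts(f)-O)@M*1000;hsv=cv2.cvtColor(f['color'],cv2.COLOR_BGR2HSV)
reg=(L[...,2]>20)&(L[...,2]<60)
b=reg&(abs(hsv[...,0].astype(int)-112)<14)&(hsv[...,1]>130);r=reg&((hsv[...,0]<8)|(hsv[...,0]>172))&(hsv[...,1]>130)
for nm,m in(('blue',b),('red',r)):
    for y in range(-190,-30,12):
        k=m&(abs(L[...,1]-y)<6)
        if k.sum()>8:
            x=np.sort(L[k][:,0]);i=np.diff(x).argmax();gap=(x[i].round(),x[i+1].round())
            print(nm,y,k.sum(),'x',np.percentile(x,[2,98]).round(),'gap',gap,'z',np.percentile(L[k][:,2],[5,95]).round())
E
python3 hd.py
```

```text
t 16.925 frame [ 77.8 -80.1  76.1] open 0.08553272101240945 j [-23.9 -44.  137.8  13.8  59.  -28.5] ftF [-0.4  0.3 -0.7]
rot err [-0.002  0.001 -0.005]
blue -130 40 x [53. 62.] gap (np.float64(54.0), np.float64(55.0)) z [46. 48.]
blue -118 493 x [ 52. 114.] gap (np.float64(63.0), np.float64(104.0)) z [45. 48.]
blue -106 367 x [ 52. 112.] gap (np.float64(63.0), np.float64(104.0)) z [45. 48.]
blue -94 312 x [53. 63.] gap (np.float64(63.0), np.float64(98.0)) z [44. 48.]
blue -82 324 x [ 52. 104.] gap (np.float64(63.0), np.float64(95.0)) z [44. 48.]
blue -70 380 x [53. 97.] gap (np.float64(63.0), np.float64(91.0)) z [44. 48.]
blue -58 496 x [53. 96.] gap (np.float64(63.0), np.float64(87.0)) z [45. 48.]
blue -46 623 x [53. 93.] gap (np.float64(63.0), np.float64(84.0)) z [44. 48.]
blue -34 585 x [53. 92.] gap (np.float64(64.0), np.float64(82.0)) z [45. 48.]
red -190 9 x [41. 45.] gap (np.float64(41.0), np.float64(42.0)) z [48. 50.]
red -178 206 x [40. 50.] gap (np.float64(51.0), np.float64(51.0)) z [32. 51.]
red -166 226 x [45. 55.] gap (np.float64(56.0), np.float64(56.0)) z [33. 51.]
red -154 223 x [51. 61.] gap (np.float64(61.0), np.float64(62.0)) z [34. 51.]
red -142 240 x [57. 68.] gap (np.float64(67.0), np.float64(68.0)) z [34. 51.]
red -130 163 x [63. 69.] gap (np.float64(64.0), np.float64(64.0)) z [36. 50.]
red -118 202 x [64. 73.] gap (np.float64(71.0), np.float64(72.0)) z [44. 47.]
red -106 230 x [64. 73.] gap (np.float64(67.0), np.float64(67.0)) z [30. 47.]
red -94 138 x [64. 69.] gap (np.float64(65.0), np.float64(66.0)) z [45. 47.]
red -82 141 x [65. 69.] gap (np.float64(66.0), np.float64(67.0)) z [43. 47.]
red -70 126 x [65. 69.] gap (np.float64(66.0), np.float64(66.0)) z [33. 47.]
```

{"op": "play_rows", "data": {"rows": "0.02 0.01 0.3 0 0 -0.005 1;0.02 0.01 0.6 0 0 -0.005 1;0.02 0.01 0.9 0 0 -0.005 1;0.02 0.01 0.9 0 0 -0.005 0.35;0.02 0.01 0.9 0 0 -0.005 0.35;0.02 0.01 0.9 0 0 -0.005 0.35;0.02 0.01 0.9 0 0 -0.005 0.35", "force": 50}}

```text
time: 17.85
tcp_pos: [0.5114, -0.0542, 0.0653]
orientation: [149.7, 0.4, 90.6]
ft_force: [-1.8, 0.2, 0.4]
opening: 0.0576
gripper_force: 0.3
```

```bash
python3 q2.py; python3 hd.py | grep blue
```

```text
t 17.85 frame [ 80.1 -78.6 -12.6] open 0.05759440456326274 j [-20.6 -27.4 135.9  14.8  43.8 -29.4] ftF [-1.4  0.2  1.2]
rot err [0.002 0.002 0.004]
blue -118 488 x [ 52. 110.] gap (np.float64(63.0), np.float64(102.0)) z [45. 48.]
blue -106 1237 x [ 52. 111.] gap (np.float64(63.0), np.float64(99.0)) z [45. 48.]
blue -94 1259 x [ 52. 108.] gap (np.float64(63.0), np.float64(96.0)) z [45. 48.]
blue -82 1523 x [ 52. 105.] gap (np.float64(63.0), np.float64(93.0)) z [45. 48.]
blue -70 1763 x [ 52. 102.] gap (np.float64(63.0), np.float64(90.0)) z [42. 48.]
blue -58 1799 x [53. 99.] gap (np.float64(64.0), np.float64(87.0)) z [42. 48.]
blue -46 1881 x [53. 95.] gap (np.float64(64.0), np.float64(84.0)) z [41. 48.]
blue -34 1581 x [53. 92.] gap (np.float64(64.0), np.float64(81.0)) z [44. 48.]
```

{"op": "play_rows", "data": {"rows": "-0.01 0 0 0 0 0 0.25;-0.03 0 0 0 0 0 0.25;0 -0.01 0 0 0 0 0.25;0 -0.03 0 0 0 0 0.15;0 -0.05 0 0 0 0 0.05;0 -0.07 0 0 0 0 -0.05;0 -0.09 0 0 0 0 -0.15;0 -0.095 0 0 0 0 -0.3;0 -0.095 0 0 0 0 -0.3;0 -0.095 0 0 0 0 -0.3", "force": 60}}

```text
time: 19.15
tcp_pos: [0.5021, -0.0542, 0.0592]
orientation: [150.0, 0.3, 90.6]
ft_force: [-10.0, -1.4, 3.7]
opening: 0.0349
gripper_force: 60.0
```

```bash
python3 q2.py; python3 hd.py | grep blue; python3 cc.py
```

```text
t 19.15 frame [ 69.  -78.5 -13.2] open 0.03490456587607677 j [-21.1 -28.5 137.2  15.1  44.  -30.1] ftF [-6.8 -1.3  8.2]
rot err [-0.003  0.001  0.004]
blue -118 383 x [52. 86.] gap (np.float64(63.0), np.float64(75.0)) z [44. 48.]
blue -106 1369 x [52. 86.] gap (np.float64(63.0), np.float64(75.0)) z [45. 48.]
blue -94 1482 x [52. 86.] gap (np.float64(63.0), np.float64(75.0)) z [45. 48.]
blue -82 1627 x [52. 86.] gap (np.float64(63.0), np.float64(75.0)) z [45. 48.]
blue -70 1798 x [52. 86.] gap (np.float64(63.0), np.float64(75.0)) z [44. 48.]
blue -58 1947 x [52. 86.] gap (np.float64(63.0), np.float64(75.0)) z [44. 48.]
blue -46 2092 x [53. 86.] gap (np.float64(63.0), np.float64(75.0)) z [45. 48.]
blue -34 1698 x [53. 86.] gap (np.float64(64.0), np.float64(75.0)) z [45. 48.]
scene plug 96 [[108.9, 75.7, 10.5], [113.7, 96.9, 30.6], [122.0, 108.7, 39.7]]
top 192 [[35.1, 66.4, 40.2], [78.9, 97.6, 44.8], [113.9, 120.5, 46.9]] ((71.01654052734375, 94.0796890258789), (52.82691192626953, 85.98322296142578), 85.163330078125)
```

The handles are locked and parallel (gap x 63 to 75 along their whole length). I'll release the grip, back out and check that they stay locked.

{"op": "play_rows", "data": {"rows": "0 0.01 0 0 0 0 0.2;0 0.01 0 0 0 0 1;0 0.01 0 0 0 0 1;0 0.01 0 0 0 0 1;0 0.01 -0.25 0 0 0 1;0 0.01 -0.5 0 0 0 1;0 0.01 -0.5 0 0 0 1"}}

```text
time: 20.18
tcp_pos: [0.4798, -0.0547, 0.1055]
orientation: [149.6, 0.4, 90.6]
ft_force: [0.5, -1.0, 0.9]
opening: 0.0855
gripper_force: 0.0
```

```bash
python3 q2.py; python3 hd.py; python3 cc.py
```

```text
t 20.175 frame [ 73.  -79.   38.1] open 0.08551655918049107 j [-22.6 -38.4 138.4  14.1  52.4 -29.2] ftF [ 0.9 -1.   0.6]
rot err [0.006 0.004 0.005]
blue -130 132 x [53. 86.] gap (np.float64(63.0), np.float64(76.0)) z [46. 48.]
blue -118 720 x [53. 86.] gap (np.float64(63.0), np.float64(76.0)) z [45. 48.]
blue -106 738 x [53. 85.] gap (np.float64(63.0), np.float64(76.0)) z [45. 48.]
blue -94 741 x [52. 84.] gap (np.float64(63.0), np.float64(76.0)) z [45. 48.]
blue -82 716 x [52. 86.] gap (np.float64(63.0), np.float64(76.0)) z [45. 48.]
blue -70 824 x [53. 86.] gap (np.float64(63.0), np.float64(76.0)) z [45. 48.]
blue -58 984 x [53. 86.] gap (np.float64(63.0), np.float64(76.0)) z [45. 48.]
blue -46 1095 x [53. 87.] gap (np.float64(63.0), np.float64(76.0)) z [45. 48.]
blue -34 872 x [53. 87.] gap (np.float64(64.0), np.float64(76.0)) z [45. 48.]
red -178 91 x [40. 45.] gap (np.float64(42.0), np.float64(42.0)) z [28. 41.]
red -166 268 x [45. 55.] gap (np.float64(56.0), np.float64(57.0)) z [31. 51.]
red -154 365 x [51. 61.] gap (np.float64(61.0), np.float64(62.0)) z [31. 51.]
red -142 384 x [57. 68.] gap (np.float64(68.0), np.float64(68.0)) z [32. 50.]
red -130 229 x [63. 69.] gap (np.float64(68.0), np.float64(68.0)) z [41. 50.]
red -118 274 x [64. 73.] gap (np.float64(71.0), np.float64(72.0)) z [44. 47.]
red -106 305 x [64. 73.] gap (np.float64(72.0), np.float64(72.0)) z [33. 47.]
red -94 198 x [64. 69.] gap (np.float64(68.0), np.float64(69.0)) z [45. 47.]
red -82 184 x [65. 69.] gap (np.float64(64.0), np.float64(65.0)) z [45. 47.]
red -70 190 x [65. 69.] gap (np.float64(69.0), np.float64(69.0)) z [32. 47.]
scene plug 95 [[109.5, 74.4, 10.8], [114.0, 97.1, 30.4], [121.4, 109.6, 39.6]]
top 185 [[33.3, 68.7, 40.4], [79.6, 97.5, 44.7], [114.3, 119.5, 47.0]] ((73.49807739257812, 93.73967742919922), (50.552547454833984, 83.0292739868164), 85.58707427978516)
```

{"op": "play_rows", "data": {"rows": "-0.86 -0.51 0 0 0 0 -1;-0.86 -0.51 0 0 0 0 -1;-0.86 -0.51 0 0 0 0 -1;-0.86 -0.51 0 0 0 0 -1;-0.86 -0.51 0 0 0 0 -1;-0.86 -0.51 0 0 0 0 -1;-0.86 -0.51 0.2 0 0 0 -1;-0.86 -0.51 0.42 0 0 0 -1;-0.86 -0.51 0.42 0 0 0 -1", "force": 30}}

```text
time: 21.45
tcp_pos: [0.4558, -0.1391, 0.0399]
orientation: [150.0, 0.2, 90.7]
ft_force: [0.3, -0.0, 1.0]
opening: 0.0003
gripper_force: 0.0
```

```bash
python3 q2.py; python3 hd.py|grep red
python3 - <<'E'
from h import *
f=cam('scene');L=(pts(f)-O)@M*1000
for z in range(8,100,8):
    g=(abs(L[...,2]-z)<4)&(L[...,0]>-25)&(L[...,0]<39)&(abs(L[...,1]+165)<40)
    if g.sum()>3:print(z,g.sum(),np.percentile(L[g],[3,97],axis=0).round()[:,:2].tolist())
E
```

```text
t 21.45 frame [  18.6 -163.    -6.6] open 0.00026508340283514057 j [-37.8 -30.6 140.5  24.4  48.4 -51.5] ftF [ 0.8 -0.   0.7]
rot err [-0.004 -0.003  0.005]
red -178 330 x [40. 46.] gap (np.float64(41.0), np.float64(41.0)) z [27. 44.]
red -166 895 x [46. 55.] gap (np.float64(56.0), np.float64(57.0)) z [28. 50.]
red -154 1200 x [51. 61.] gap (np.float64(62.0), np.float64(63.0)) z [29. 51.]
red -142 1304 x [57. 67.] gap (np.float64(68.0), np.float64(69.0)) z [29. 51.]
red -130 729 x [63. 69.] gap (np.float64(69.0), np.float64(75.0)) z [34. 50.]
red -118 821 x [64. 74.] gap (np.float64(74.0), np.float64(75.0)) z [43. 47.]
red -106 678 x [64. 73.] gap (np.float64(74.0), np.float64(75.0)) z [43. 47.]
red -94 669 x [64. 69.] gap (np.float64(70.0), np.float64(74.0)) z [43. 47.]
red -82 757 x [64. 69.] gap (np.float64(70.0), np.float64(75.0)) z [44. 47.]
red -70 379 x [64. 69.] gap (np.float64(70.0), np.float64(75.0)) z [43. 47.]
32 8 [[15.0, -159.0], [36.0, -150.0]]
40 18 [[17.0, -169.0], [37.0, -152.0]]
48 19 [[12.0, -169.0], [37.0, -151.0]]
56 24 [[16.0, -171.0], [37.0, -152.0]]
64 13 [[3.0, -163.0], [38.0, -149.0]]
72 26 [[-5.0, -173.0], [36.0, -149.0]]
80 25 [[-14.0, -164.0], [34.0, -151.0]]
88 29 [[-16.0, -166.0], [38.0, -146.0]]
96 32 [[-22.0, -162.0], [36.0, -146.0]]
```

{"op": "play_rows", "data": {"rows": "0 0.08 0 0 0 0 -1;0 0.14 0 0 0 0 -1;0 0.2 0 0 0 0 -1;0 0.26 0 0 0 0 -1;0 0.3 0 0 0 0 -1;0 0.34 0 0 0 0 -1;0 0.34 0 0 0 0 -1"}}

```text
time: 22.42
tcp_pos: [0.4864, -0.1403, 0.0592]
orientation: [149.8, 0.3, 90.6]
ft_force: [-0.7, -0.2, -0.7]
opening: 0.0002
gripper_force: 0.3
```

```bash
python3 q2.py; python3 hd.py
```

```text
t 22.425 frame [  54.7 -164.5   -5.2] open 0.00016924737064782447 j [-34.9 -26.8 136.1  23.   47.5 -47.8] ftF [-0.9 -0.2 -0.2]
rot err [0.001 0.001 0.005]
blue -130 231 x [52. 63.] gap (np.float64(63.0), np.float64(107.0)) z [45. 48.]
blue -118 1787 x [ 52. 114.] gap (np.float64(63.0), np.float64(104.0)) z [46. 48.]
blue -106 1451 x [ 52. 111.] gap (np.float64(63.0), np.float64(99.0)) z [45. 48.]
blue -94 1910 x [ 52. 107.] gap (np.float64(63.0), np.float64(95.0)) z [45. 48.]
blue -82 2492 x [ 52. 104.] gap (np.float64(63.0), np.float64(92.0)) z [45. 48.]
blue -70 3181 x [ 52. 101.] gap (np.float64(63.0), np.float64(88.0)) z [42. 48.]
blue -58 2389 x [52. 98.] gap (np.float64(63.0), np.float64(86.0)) z [36. 48.]
red -166 449 x [70. 76.] gap (np.float64(76.0), np.float64(77.0)) z [31. 51.]
red -154 781 x [71. 79.] gap (np.float64(79.0), np.float64(80.0)) z [32. 51.]
red -142 822 x [74. 82.] gap (np.float64(82.0), np.float64(83.0)) z [32. 51.]
red -130 624 x [76. 83.] gap (np.float64(82.0), np.float64(83.0)) z [36. 50.]
red -118 739 x [74. 83.] gap (np.float64(84.0), np.float64(84.0)) z [39. 47.]
red -106 815 x [71. 82.] gap (np.float64(83.0), np.float64(83.0)) z [36. 47.]
red -94 681 x [68. 75.] gap (np.float64(75.0), np.float64(75.0)) z [37. 47.]
red -82 775 x [66. 72.] gap (np.float64(73.0), np.float64(73.0)) z [36. 47.]
red -70 380 x [65. 70.] gap (np.float64(70.0), np.float64(70.0)) z [35. 47.]
```

The pliers sprang open. I'll back off downhill, lift clear, and check the plug and the rest of the bench.

{"op": "play_rows", "data": {"rows": "0 -0.2 0 0 0 0 -1;0 -0.36 0 0 0 0 -1;0 -0.36 0 0 0 0 -1;0 -0.36 -0.3 0 0 0 -1;0 -0.36 -0.6 0 0 0 -1;0 -0.36 -0.6 0 0 0 -1;0 -0.36 -0.6 0 0 0 -1"}}

```text
time: 23.35
tcp_pos: [0.4248, -0.1407, 0.0919]
orientation: [149.9, 0.3, 90.6]
ft_force: [0.1, 0.4, 0.4]
opening: 0.0002
gripper_force: 0.0
```

{"op": "play_rows", "data": {"rows": "-0.9 0 0 0 0 0 -1;-0.9 0 0 0 0 0 -1;-0.9 0 0 0 0 0 -1;-0.9 0 0 0 0 0 -1;-0.9 0 0 0 0 0 -1"}}

```text
time: 23.98
tcp_pos: [0.4255, -0.2293, 0.0921]
orientation: [149.9, 0.3, 90.7]
ft_force: [-0.3, -0.3, -0.4]
opening: 0.0002
gripper_force: 0.0
```

```bash
python3 q2.py; python3 cc.py
python3 - <<'E'
from h import *
s=cam('scene');t=cam('top')
L=(pts(t)-O)@M*1000;hsv=cv2.cvtColor(t['color'],cv2.COLOR_BGR2HSV)
reg=(L[...,0]>20)&(L[...,0]<135)&(abs(L[...,1]-95)<45)&(L[...,2]>10)&(L[...,2]<60)
og=reg&(hsv[...,0]<18)&(hsv[...,1]>150)&(hsv[...,2]>70);print('top plug',og.sum(),np.percentile(L[og],[3,50,97],axis=0).round(1).tolist())
cv2.imwrite('pics/i.png',np.hstack([cv2.resize(t['color'][190:290,205:340],(400,300),interpolation=2),cv2.resize(s['color'][190:290,230:370],(400,300),interpolation=2)]))
E
```

```text
t 23.975 frame [  17.8 -253.1   54. ] open 0.00016403662573652027 j [-52.4 -31.1 135.4  27.6  59.4 -64. ] ftF [-0.5 -0.3 -0.2]
rot err [-0.001 -0.001  0.005]
scene plug 100 [[109.5, 75.0, 12.1], [113.9, 96.4, 29.3], [118.7, 111.4, 39.6]]
top 191 [[33.6, 66.3, 40.2], [77.5, 97.6, 44.5], [114.5, 119.5, 46.7]] ((69.93740844726562, 92.87173461914062), (53.596500396728516, 88.76547241210938), 86.01343536376953)
top plug 54 [[110.7, 71.3, 15.7], [112.6, 90.6, 29.1], [115.1, 108.3, 41.2]]
```

View pics/i.png

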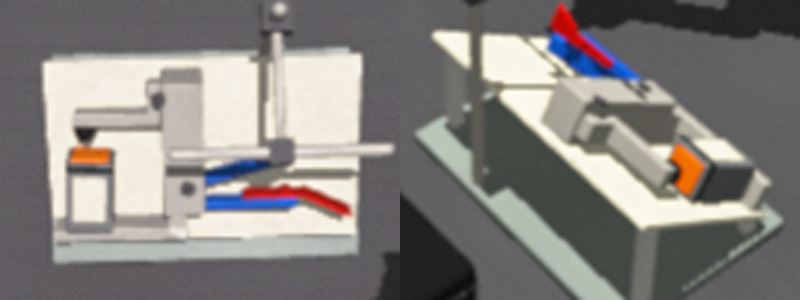

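The cell is seated and the pliers are open, with the lever back at rest. To confirm the plug is fully home, I'll measure its face from eroded masks.

Run:
```python
from h import *
xs=[];bs=[]
for i in range(6):
    f=cam('scene');L=(pts(f)-O)@M*1000;hsv=cv2.cvtColor(f['color'],cv2.COLOR_BGR2HSV)
    reg=(L[...,0]>90)&(L[...,0]<135)&(abs(L[...,1]-95)<45)&(L[...,2]>5)&(L[...,2]<60)
    og=(reg&(hsv[...,0]<18)&(hsv[...,1]>150)&(hsv[...,2]>70)).astype(np.uint8)
    e=cv2.erode(og,np.ones((3,3)))>0
    q=L[e];q=q[(q[:,2]>12)&(q[:,2]<33)&(abs(q[:,1]-95)<16)];xs+=list(q[:,0])
    tp=(abs(L[...,2]-45)<3)&(abs(L[...,1]-95)<15)&(L[...,0]>80)&(L[...,0]<125);bs+=[np.percentile(L[tp][:,0],97)]
print(len(xs),np.percentile(xs,[10,25,50,75,90]).round(1),np.std(xs),bs)
```

```text
217 [111.2 112.9 114.2 116.1 117.3] 2.3461527391485397 [np.float64(113.38679609972071), np.float64(114.72637564506033), np.float64(112.26863981725396), np.float64(112.28793220469747), np.float64(112.71097155519952), np.float64(112.6353356882098)]
```

The scene depth is too noisy for a 6 mm stroke, so I'll look again with the wrist camera.

{"op": "play_rows", "data": {"rows": "0.98 0.2 -0.12 0 0 0 -1;0.98 0.2 -0.12 0 0 0 -1;0.98 0.2 -0.12 0 0 0 -1;0.98 0.2 -0.12 0 0 0 -1"}}

```text
time: 24.98
tcp_pos: [0.4359, -0.1329, 0.1129]
orientation: [149.8, 0.4, 90.6]
ft_force: [0.1, 0.1, 1.7]
opening: 0.0005
gripper_force: 0.0
```

{"op": "play_rows", "data": {"rows": "0.98 0.2 -0.12 0 0 0 -1;0.98 0.2 -0.12 0 0 0 -1;0.98 0.2 -0.12 0 0 0 -1;0.98 0.2 -0.12 0 0 0 -1"}}

```text
time: 25.48
tcp_pos: [0.4459, -0.0352, 0.1322]
orientation: [149.9, 0.3, 90.5]
ft_force: [-0.3, -1.1, 0.0]
opening: 0.0002
gripper_force: 0.0
```

{"op": "play_rows", "data": {"rows": "0.98 0.2 -0.12 0 0 0 -1;0.98 0.2 -0.12 0 0 0 -1;0.98 0.2 -0.12 0 0 0 -1;0.98 0.2 -0.12 0 0 0 -1;0.98 0.2 -0.12 0 0 0 -1;0.98 0.2 -0.12 0 0 0 -1"}}

```text
time: 26.22
tcp_pos: [0.4562, 0.0627, 0.1521]
orientation: [149.9, 0.3, 90.5]
ft_force: [-0.9, -0.2, -0.5]
opening: -0.0004
gripper_force: 0.0
```

```bash
python3 q2.py; python3 cc.py
python3 - <<'E'
from h import *
f=cam('wrist');L=(pts(f)-O)@M*1000;hsv=cv2.cvtColor(f['color'],cv2.COLOR_BGR2HSV)
cv2.imwrite('pics/j.png',f['color'])
reg=(L[...,0]>20)&(L[...,0]<170)&(abs(L[...,1]-95)<45)&(L[...,2]>5)&(L[...,2]<60)
og=reg&(hsv[...,0]<18)&(hsv[...,1]>150)&(hsv[...,2]>70)
k=og&(L[...,2]>36)&(L[...,2]<43);print('plug top x',k.sum(),np.percentile(L[k][:,0],[1,5,50,95,99]).round(1))
tp=reg&(abs(L[...,2]-46)<3)&~og&(L[...,0]<125);print('top x',np.percentile(L[tp][:,0],[1,99]).round(1))
E
```

```text
t 26.225 frame [77.1 38.4 90.1] open -0.0003537116916151001 j [ -2.1 -46.3 138.    1.2  58.3  -3.1] ftF [-1.  -0.2 -0. ]
rot err [-0.001  0.003  0.001]
wrist plug 162 [[109.5, 72.2, 39.0], [110.9, 90.1, 40.3], [112.8, 108.1, 42.7]]
top 10649 [[30.9, 67.6, 43.3], [69.7, 94.0, 46.6], [108.9, 117.4, 48.5]] ((71.06373596191406, 92.14278411865234), (50.86707305908203, 82.61368560791016), 86.07923889160156)
scene plug 102 [[108.9, 73.7, 11.9], [113.6, 96.8, 28.8], [118.4, 110.4, 40.2]]
top 193 [[33.6, 66.7, 40.2], [80.3, 97.7, 44.7], [113.0, 119.0, 47.4]] ((74.40885925292969, 94.26985931396484), (52.064491271972656, 82.97328186035156), 86.11123657226562)
plug top x 158 [109.2 109.6 111.  112.8 113.1]
top x [ 31.  108.4]
```

View pics/j.png

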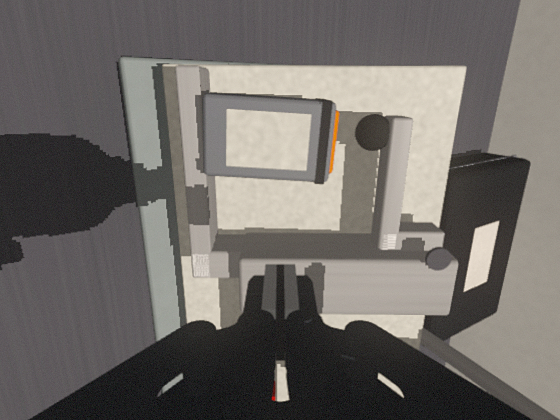

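The plug is home: its face is at x≈112.8, about 3 mm proud, and the cell lies in the bed at (270,138). It looks slightly turned, so I'll compare its angle with the jaw edge.

Run:
```python
from h import *
f=cam('wrist');L=(pts(f)-O)@M*1000;hsv=cv2.cvtColor(f['color'],cv2.COLOR_BGR2HSV)
def edge(m,ax,bins,side):
    o=[];c=[]
    for b in bins:
        k=m&(abs(L[...,1-ax]-b)<2.5)
        if k.sum()>8:c.append(b);o.append(np.percentile(L[k][:,ax],side))
    p=np.polyfit(c,o,1);r=np.array(o)-np.polyval(p,c);print(len(c),'angle deg',np.degrees(np.arctan(p[0])).round(2),'mean',np.mean(o).round(1),'res',r.std().round(2))
jaw=(abs(L[...,2]-34)<3)&(L[...,0]>5)&(L[...,0]<40)
print('jaw uphill edge');edge(jaw,0,range(0,131,5),97);print('jaw low edge');edge(jaw,0,range(0,131,5),3)
top=(abs(L[...,2]-46)<3.5)&(abs(L[...,1]-95)<40)&(L[...,0]>28)&(L[...,0]<114)
print('blunt');edge(top,0,range(75,116,5),2);print('black end');edge(top,0,range(75,116,5),98)
print('left');edge(top,1,range(38,105,5),98);print('right');edge(top,1,range(38,105,5),2)
hd=(abs(L[...,2]-50)<3)&(L[...,0]>45)&(L[...,0]<200)&(L[...,1]<25)&(L[...,1]>-40)
print('head left');edge(hd,1,range(60,190,8),98)
```

```text
jaw uphill edge
27 angle deg -2.67 mean 29.0 res 3.14
jaw low edge
27 angle deg 0.32 mean 14.1 res 0.22
blunt
9 angle deg 3.96 mean 31.9 res 0.1
black end
9 angle deg 2.45 mean 107.5 res 0.63
left
14 angle deg -3.38 mean 116.1 res 0.14
right
14 angle deg -3.82 mean 68.7 res 0.24
head left
17 angle deg -0.22 mean 13.6 res 2.65
```

The squeeze turned the cell about 3.7°, so only one corner rests on the jaw. There's plenty of time to mend it, so I'll regrip it square, reseat it against the jaw and let go.

{"op": "play_rows", "data": {"rows": "0.28 -0.05 0 0 0 1 1;0.28 -0.05 0 0 0 1 1;0.28 -0.05 0 0 0 1 1;0.28 -0.05 0 0 0 1 1;0.28 -0.05 0 0 0 1 1;0.28 -0.05 0 0 0 1 1"}}

```text
time: 27.18
tcp_pos: [0.4516, 0.0919, 0.1499]
orientation: [157.4, -20.5, 49.9]
ft_force: [-0.1, 0.1, -0.2]
opening: 0.0855
gripper_force: 0.0
```

{"op": "play_rows", "data": {"rows": "0.17 -0.23 0.13 0 0 1 1;0.17 -0.23 0.13 0 0 1 1;0.17 -0.23 0.13 0 0 1 1;0.17 -0.23 0.13 0 0 1 1;0.17 -0.23 0.13 0 0 1 1;0.17 -0.23 0.13 0 0 1 1"}}

```text
time: 27.92
tcp_pos: [0.4542, 0.1202, 0.1364]
orientation: [179.6, -30.2, 0.9]
ft_force: [-0.3, 0.5, 0.4]
opening: 0.0852
gripper_force: 0.0
```

```bash
python3 q.py; python3 cc.py | head -2
```

```text
t 27.925 frame [67.9 96.  77.4] open 0.08521933713677128 j [  8.6 -42.  137.2  -5.2  55.   99.6] ft [-0.3  0.5  0.4]
rot err to place [0.001 0.    0.006]
wrist plug 600 [[109.4, 71.6, 13.6], [112.4, 90.1, 32.3], [113.6, 107.7, 41.1]]
top 9505 [[32.2, 67.0, 41.1], [75.3, 92.2, 46.5], [110.4, 116.9, 48.4]] ((71.08184051513672, 91.92633056640625), (50.72831726074219, 82.59494018554688), 86.74185943603516)
```

{"op": "play_rows", "data": {"rows": "0.01 0.007 0.4 0 0 0.006 1;0.01 0.007 0.8 0 0 0.006 1;0.01 0.007 0.98 0 0 0.006 1;0.01 0.007 0.98 0 0 0.006 1;0.01 0.007 0.98 0 0 0.006 0;0.01 0.007 0.98 0 0 0.006 0;0.01 0.007 0.98 0 0 0.006 0;0.01 0.007 0.98 0 0 0.006 0;0.01 0.007 0.98 0 0 0.006 0", "force": 25}}

```text
time: 29.15
tcp_pos: [0.5049, 0.1194, 0.0539]
orientation: [179.8, -30.3, 0.5]
ft_force: [-5.4, -1.8, 5.6]
opening: 0.0499
gripper_force: 25.7
```

{"op": "play_rows", "data": {"rows": "-0.02 0 0 0 0 0 0;-0.04 0 0 0 0 0 0;-0.04 0 0 0 0 0 0;-0.04 0 0 0 0 0 0"}}

```text
time: 29.65
tcp_pos: [0.5047, 0.1196, 0.0544]
orientation: [179.8, -30.8, 0.6]
ft_force: [9.8, -1.6, 1.0]
opening: 0.0499
gripper_force: 26.6
```

```bash
python3 q.py; python3 -c "
from h import *
print(M.T@ctrl.get_obs()['ft_force'])"
```

```text
t 29.65 frame [ 70.4  95.3 -18.9] open 0.0499052664665804 j [  7.3 -24.6 135.3  -5.9  38.8 100.4] ft [ 9.8 -1.6  1. ]
rot err to place [ 0.001 -0.013 -0.   ]
[ 9.00532495 -1.69441368 -4.06754788]
```

{"op": "play_rows", "data": {"rows": "0.02 0 0 0 0 0 0;0.02 0 0 0 0 0 0;0.02 0 0 0 0 0 1;0.02 0 0 0 0 0 1;0.02 0 0 0 0 0 1;0.02 0 0 0 0 0 1;0.02 0 -0.3 0 0 0 1;0.02 0 -0.9 0 0 0 1;0.02 0 -0.9 0 0 0 1;0.02 0 -0.9 0 0 0 1"}}

```text
time: 30.9
tcp_pos: [0.4573, 0.1195, 0.1292]
orientation: [179.8, -30.2, 0.5]
ft_force: [-0.6, -0.7, -0.7]
opening: 0.0855
gripper_force: 0.0
```

```bash
python3 q.py; python3 cc.py
python3 - <<'E'
from h import *
f=cam('wrist');L=(pts(f)-O)@M*1000
top=(abs(L[...,2]-46)<3.5)&(abs(L[...,1]-95)<40)&(L[...,0]>28)&(L[...,0]<114)
for nm,ax,b0,s in(('blunt',0,range(75,116,5),2),('left',1,range(38,105,5),98),('right',1,range(38,105,5),2)):
    o=[np.percentile(L[top&(abs(L[...,1-ax]-b)<2.5)][:,ax],s) for b in b0 if (top&(abs(L[...,1-ax]-b)<2.5)).sum()>5]
    p=np.polyfit(list(b0)[:len(o)],o,1);print(nm,np.degrees(p[0]).round(2),np.mean(o).round(1))
E
```

```text
t 30.9 frame [66.9 95.3 69.6] open 0.08550318410686385 j [  8.4 -40.9 137.4  -5.2  53.7  99.9] ft [-0.6 -0.7 -0.7]
rot err to place [ 0.001 -0.001 -0.002]
wrist plug 671 [[109.0, 75.6, 13.1], [111.7, 94.6, 32.4], [112.1, 111.5, 41.0]]
top 10149 [[31.2, 70.1, 41.0], [74.6, 94.2, 46.5], [109.6, 118.8, 48.3]] ((70.33301544189453, 94.44683074951172), (50.68770980834961, 82.03211212158203), 89.01276397705078)
scene plug 111 [[109.0, 79.8, 11.9], [113.2, 100.0, 29.2], [117.5, 115.5, 40.2]]
top 192 [[34.1, 69.9, 40.5], [78.7, 98.3, 44.6], [113.7, 122.1, 47.1]] ((73.41647338867188, 96.01268005371094), (52.18259048461914, 83.50324249267578), 85.51514434814453)
blunt 1.54 32.3
left -1.07 118.2
right -1.34 70.8
```

The cell is square to the jaw again (within about 1°), the plug is home (face at 112 mm, was 118), the pliers are open and the gripper is clear. I'm handing the job in.

```bash
python3 -c "
from rig import ctrl
print(ctrl.job_done())"
```

```text
the job is handed in; nothing more can be done
None
```

I handed the job in at about 31 s: the grey cell lies in the bed against the lower jaw with its plug pressed home. The pliers locked over centre and sprang open on the release lever; the squeeze had turned the cell about 4°, so I regripped and reseated it square to the jaw (within about 1°) afterwards, and nothing else on the bench was touched.

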